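Prop the lid of the parts bin on its stay

TASK

Get the small lidded parts bin ready for reaching in with one hand: lift its lid right back, swing the bin's side stay all the way up to its stop, then bring the lid forward again and let it down gently so that it comes to rest propped on the stay. Do not let the lid drop, and leave the things lying round the bin where they are.

Things in the scene. Friction and masses are not known exactly. Their poses are not given: they have to be found in the camera images.
- bin: Grey sheet-steel parts bin, fixed to the bench, 105 mm front to back, 150 mm wide, 150 mm tall (rim at z = 150 mm). Origin: centre of its underside. x points from its front to its hinged rear, y to its left, z up; its front roughly faces the robot. A few castings lie inside.
- lid_hinge (a point): Middle of the lid's hinge line, on the top rear edge of the bin (52.5 mm behind the bin's origin, 150 mm up). The hinge line runs along the bin's y axis.
- lid (a joint): Lid angle in rad: 0 shut (flat), grows as the front edge rises and swings back; 1.70 is fully back on its stop. The lid (0.3 to 0.45 kg, 107 mm hinge to front edge, 154 mm wide, 6 mm thick) turns freely: let go, it falls forward from below about 1.3 and stays back on its stop from above about 1.6. Propped with the raised stay's pin in its catch it rests at about 1.08.
- lid_handle (a point): Middle of the lid's handle: a round steel bar 12 mm thick, 90 mm long, along the bin's y axis, standing on two posts with its centre line 45 mm above the lid's top face (with the lid shut: 95 mm in front of the hinge line and 51 mm above it). It can turn between fingertips that pinch it across. It moves with the lid.
- stay (a joint): Stay angle in rad: 0 when it lies level to the rear along the bin's left side, grows as its free end swings up and forward; 1.168 is fully up against its stop. A slightly stiff pivot (0.09 Nm) keeps it where it is left.
- stay_pivot (a point): Point on the stay's pivot axis (which runs along the bin's y axis): 42.5 mm in front of the bin's origin, 115 mm up, 148 mm to the left, level with the grip point of the pin.
- stay_pin (a point): Grip point of the stay, a dark steel flat bar standing 22 mm off the bin's left side: on the round pin at its free end, 12 mm thick, that runs along the bin's y axis and sticks out to the left, up to 90 mm off the bin's side wall (this point: 73 mm off it), ending in an 18 mm disc. The pin's axis is 113.5 mm from the pivot axis; it can turn between fingertips that pinch it across.
- sanding_block: Green sanding block, 55x100x28 mm, a bystander on the mat in front of the bin; origin under its middle.
- tape_roll: Masking tape roll lying flat, 86 mm across, 24 mm high, a bystander to the right of the bin; origin under its middle.
- lid_catch (a point): Catch on the lid's left edge, 85 mm from the hinge: a steel tab reaching 17 mm out from the bin's side wall, with a stop and a lip under it that form a notch 18 mm wide. It comes down over the inner end of the raised stay's pin. The point is where the pin's axis lies when seated (12 mm under the lid's underside). Moves with the lid.
- plug_gauge: Plug gauge (short round bar with two thick ends), 25x90x25 mm, lying to the right of the bin, a bystander; origin under its middle.

How it is judged:
By the outcome, as a careful person would: the job done as asked, in the order asked, and still so for the second after the job is handed in, with the robot touching nothing.
It also fails if it takes over 54 s, if anything falls off the work surface, if the arm or the gripper's body presses on something with over 40 N, if the wrist force passes 120 N, or if a joint passes its speed limit or range.

ROBOT

A 7-joint arm with a two-finger parallel gripper is mounted at the origin on the work surface; the furniture and walls round the work are solid. World frame = base frame: x ahead of the robot, y to its left, z up, the work surface at z = 0. Lengths are in m, angles in rad, forces in N, time in s.
With the tool pointing down it reaches from about 0.425 to 0.875 m from the base axis. Payload 4.7 kg.
Tool frame: the origin (TCP) lies between the finger pads; the fingertips stand 22 mm ahead of it and the grasp point (between the pads) lies 3 mm ahead of it; z points along the fingers, y is the line along which they close (so a half turn about z gives the same grasp; the last joint's range is limited). The gripper opens to 85 mm and grips with 20 to 120 N. Pads are 22 mm wide; open, the fingers measure 114 mm over their backs; the gripper's body (76 mm by 85 mm) begins 54 mm behind the grasp point. The pads swing forward as they close: fully open they stand 13 mm farther back than shut.
Start: joints at [1.127, 0.321, -0.07, 1.45, 0.023, 1.371, -0.057], TCP at [0.287, -0.583, 0.253] pointing down, gripper open.
Joint ranges: [-2.86, 2.86], [-0.3, 2.09], [-1.38, 1.24], [0.06, 2.45], [-1.56, 4.7], [0.09, 2.05], [-2.69, 2.69]. Speed limits (rad/s): [2.57, 2.57, 3.14, 3.14, 3.14, 3.14, 3.14].

INTERFACE

Orientations are given as a unit quaternion [x, y, z, w].
In Python, from cell import manip, imaging, ticket gives the robot as it stands. The module is installed in compiled form; this text tells all that it offers.
- The arm moves only by the shell command python3 -m crank 'ROWS' [FORCE]. ROWS is text: rows parted by semicolons, each of 5 numbers parted by spaces: the finger opening in mm, from 0 to 85.4, then the shift along the tool's x, y, z in mm, then the turn about the tool's z in rad. In form: grip x y z twist; .... A call has 1 to 5 rows; each row shifts and turns the commanded pose from where the row before left it, along the tool's axes as they then stand; what a row does not reach is not made up. A row lasts 1/12 s, in which the tool goes at most 41.7 mm and 7.16 degrees, less where a joint would pass 70% of its speed; a pose out of reach is approached as far as the arm can. A call is refused whole if a number of a shift passes 41.7 or a number of a turn 0.125, either way. A call with a gripper value outside its range is refused whole. The fingers move at their own pace and stop on an object; FORCE is the grip in N (left out, the last holds). Time passes only in rows, so rows that do not move let the fingers close. It gives the time, the measured TCP pose, the force, the opening and the grip force at its end, in the units of the state.
- manip.observe(): the state, without advancing time (a new reading comes with each control period).
- imaging.capture(name): name is "side" or "top" or "wrist"; returns a dict with "image" (384x512x3 uint8, red, green, blue), "mtx" (3x3 intrinsics, pixels), "world_from_camera" (4x4, takes a point from camera to world coordinates); the wrist camera has in their place "mount" (4x4, takes a point from camera to tool coordinates, whose origin is the TCP and whose axes are the flange's). Camera axes: x right, y down, z forward; pixel columns grow to the right and rows downward; lengths in m; the calibration is good to about 2 mm. A picture is of the moment at which its call begins: read the wrist's pose just before it. There is no depth.
- ticket.finish_job(): hands the job in; it is judged then, once.
The state is a dict: "time": time; "q": joint angles; "joint_vel": joint speeds; "joint_torque": joint torques, N m; "ee_pos": TCP position; "orientation": TCP orientation; "ft_force": force on the tool from outside, world axes, zero at the start; "moment": the same for the moment, N m; "grip_width": finger opening in m; "finger_force": force on a finger pad.
Only numpy, scipy, OpenCV 4.12 (cv2) and the standard library are available. Lean on these libraries where they do the work, as an engineer would, in place of code of your own. Each camera call takes 0.05 s, during which the arm holds its last target. There are 200 camera calls.

## Working session

There is one attempt and no reset: what is moved stays moved. The work goes in short steps, Python scripts to look and compute and a shell command to move; the robot and the scene stay as the last step left them, time stands still between calls to the robot, and variables do not carry over. Pictures are saved under pics/ and viewed, at most 14 in all, crops included, and the job is handed in when it is done.

```bash
mkdir -p pics
python3 - <<'E'
from cell import manip, imaging
import cv2, numpy as np
s=manip.observe(); print({k:np.round(v,3).tolist() for k,v in s.items()})
a=[]
for n in ("side","top","wrist"):
    c=imaging.capture(n); np.savez(f"pics/{n}.npz",**c)
    for k in c:
        if k!="image": print(n,k,np.round(c[k],4).tolist())
    cv2.imwrite(f"pics/{n}0.png",c["image"][:,:,::-1])
E
```

```text
{'time': 0.0, 'q': [1.127, 0.322, -0.07, 1.452, 0.023, 1.371, -0.057], 'joint_vel': [0.001, 0.001, 0.0, 0.001, 0.0, -0.001, 0.001], 'joint_torque': [-0.0, -49.359, -0.383, -31.433, 0.013, 0.012, -0.0], 'ee_pos': [0.287, -0.583, 0.252], 'orientation': [0.974, 0.227, -0.0, -0.001], 'ft_force': [0.349, 0.662, -0.686], 'moment': [-0.001, -0.051, -0.024], 'finger_force': 0.0, 'grip_width': 0.085}
side mtx [[461.1337, 0.0, 254.8899], [0.0, 461.1337, 191.1917], [0.0, 0.0, 1.0]]
side world_from_camera [[0.7856, 0.3027, -0.5397, 1.1103], [0.6187, -0.3663, 0.6951, -0.992], [0.0128, -0.8799, -0.475, 0.6438], [0.0, 0.0, 0.0, 1.0]]
top mtx [[390.4117, 0.0, 254.7803], [0.0, 390.4117, 199.8422], [0.0, 0.0, 1.0]]
top world_from_camera [[0.0289, -0.9916, 0.1261, 0.4131], [-0.9995, -0.0299, -0.0059, -0.2437], [0.0097, -0.1259, -0.992, 1.1327], [0.0, 0.0, 0.0, 1.0]]
wrist mtx [[338.9939, 0.0, 254.5848], [0.0, 338.9939, 190.5357], [0.0, 0.0, 1.0]]
wrist mount [[-0.0007, -0.9589, -0.2837, 0.0721], [1.0, -0.001, 0.0009, -0.0012], [-0.0011, -0.2837, 0.9589, -0.1211], [0.0, 0.0, 0.0, 1.0]]
```

View pics/side0.png

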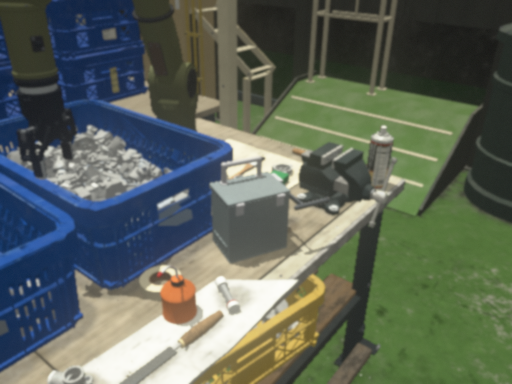

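View pics/top0.png

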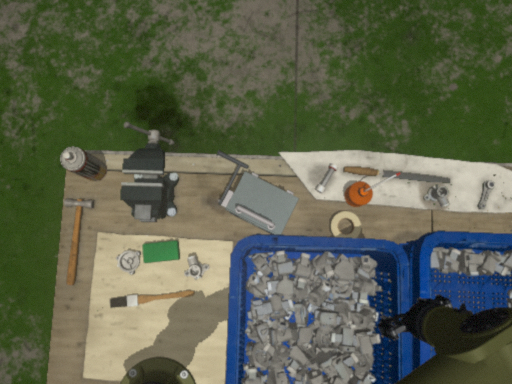

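Run:
```python
import cv2, numpy as np
t=np.load("pics/top.npz")["image"]; s=np.load("pics/side.npz")["image"]
a=cv2.resize(t[140:250,205:315],None,fx=5,fy=5,interpolation=cv2.INTER_CUBIC)
cv2.imwrite("pics/topc.png",a[:,:,::-1])
b=cv2.resize(s[140:270,190:330],None,fx=4.5,fy=4.5,interpolation=cv2.INTER_CUBIC)
cv2.imwrite("pics/sidec.png",b[:,:,::-1])
```

```text
(no output)
```

View pics/topc.png

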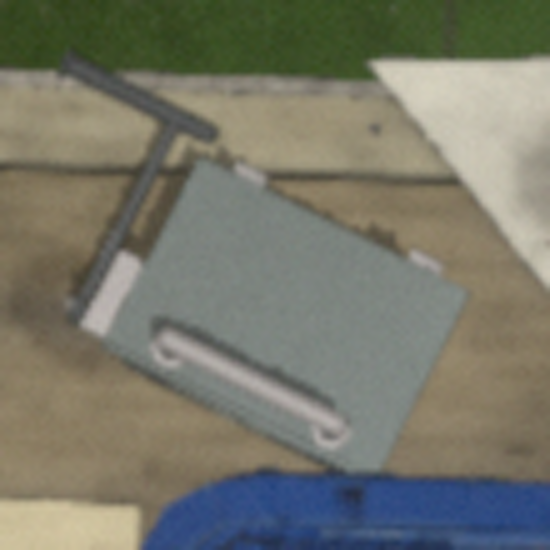

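View pics/sidec.png

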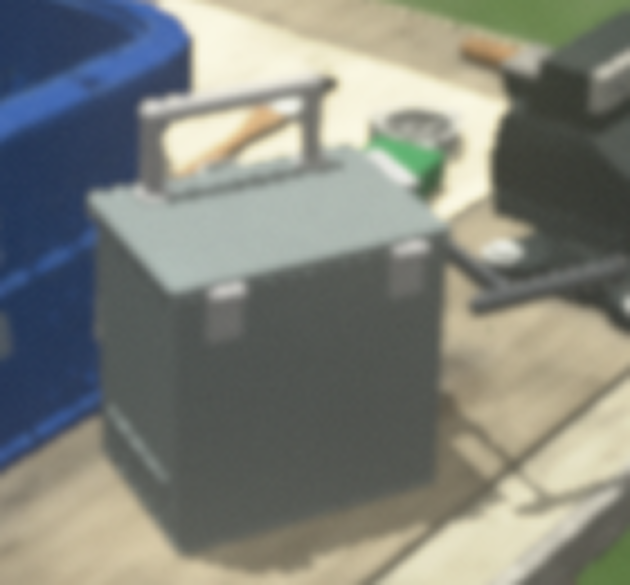

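```bash
cat > h.py <<'E'
import numpy as np
def ray(c,uv,z):
    T=c["world_from_camera"]; d=T[:3,:3]@np.linalg.solve(c["mtx"],[uv[0],uv[1],1.]); o=T[:3,3]
    return (o+d*(z-o[2])/d[2])[:2]
def rigid(P,W):  # P bin xy, W world xy -> yaw, origin
    p=P-P.mean(0); w=W-W.mean(0)
    yaw=np.arctan2((p[:,0]*w[:,1]-p[:,1]*w[:,0]).sum(),(p*w).sum())
    R=np.array([[np.cos(yaw),-np.sin(yaw)],[np.sin(yaw),np.cos(yaw)]])
    return yaw,R,W.mean(0)-R@P.mean(0)
E
python3 - <<'E'
import numpy as np
from h import *
ct=dict(np.load("pics/top.npz")); cs=dict(np.load("pics/side.npz"))
L=[(52.5,77),(52.5,-77),(-54.5,-77),(-54.5,77)]
top=[((200,158),.156),((468,292),.156),((370,475),.156),((105,345),.156)]
side=[((445,232),.156),((172,292),.156),((92,197),.156),((352,150),.156)]
P=np.array(L)/1e3
Ws=[]
Wt=np.array([ray(ct,(u/5+205,v/5+140),z) for (u,v),z in top])
Wsd=np.array([ray(cs,(u/4.5+190,v/4.5+140),z) for (u,v),z in side])
for n,W,p in(("top",Wt,P),("side",Wsd,P),("both",np.r_[Wt,Wsd],np.r_[P,P])):
    y,R,o=rigid(p,W); print(n,y,o.round(4),((W-p@R.T-o)*1e3).round(1).tolist())
for nm,px,z in(("handle L",(155,335),.201),("handle R",(347,422),.201),("pin out",(65,65),.115),("pin in",(215,133),.115),("bar piv",(78,312),.115)):
    print(nm,(R.T@(ray(ct,(px[0]/5+205,px[1]/5+140),z)-o)*1e3).round(1))
print("handle",o+R@[-.0425,0],"pin",o+R@[.071,.148])
for n,p in(("handle L",(145,105)),("handle R",(330,82)),("pin in/out",(475,303))): print(n,(R.T@(ray(cs,(p[0]/4.5+190,p[1]/4.5+140),.201 if n[0]=="h" else .115)-o)*1e3).round(1))
print("tote edge",ray(ct,(245,238),.15),ray(ct,(400,238),.15))
E
```

```text
top -0.4389393885531731 [ 0.5299 -0.2687] [[-1.2, -1.3], [-0.4, 0.6], [2.9, 2.7], [-1.3, -2.1]]
side -0.4723245433930639 [ 0.5375 -0.2742] [[-3.7, -1.8], [1.1, 4.9], [1.6, 3.0], [0.9, -6.1]]
both -0.45540891797508387 [ 0.5337 -0.2715] [[-5.7, 2.8], [-2.6, 3.6], [-0.1, 4.1], [-6.7, 0.4], [0.8, -5.9], [3.4, 1.9], [4.6, 1.6], [6.3, -8.6]]
handle L [-48.   50.8]
handle R [-42.1 -50. ]
pin out [ 64.  168.7]
pin in [68.8 80.7]
bar piv [-49.4  99.5]
handle [ 0.49549846 -0.25276332] pin [ 0.66252546 -0.16976795]
handle L [-52.7 -42.8]
handle R [-39.7  55.2]
pin in/out [62.5 87.9]
tote edge [ 0.44097494 -0.22789973] [ 0.45236676 -0.61753151]
```

```bash
python3 -m crank '85 0 0 -40 -0.11;85 0 0 -40 -0.11;85 0 0 0 -0.11;85 0 0 0 -0.11;85 0 0 0 -0.11' 40; python3 -m crank '85 30 4 0 -0.11;85 40 5 0 0;85 40 5 0 0;85 40 5 0 0;85 40 5 0 0'; python3 -m crank '85 40 5 0 0;85 40 5 0 0;85 40 5 0 0;85 40 5 0 0;85 0 0 0 0'; python3 -m crank '85 0 0 0 0;85 0 0 0 0'
python3 - <<'E'
from cell import manip, imaging
import cv2, numpy as np
s=manip.observe(); c=imaging.capture("wrist"); np.savez("pics/w1.npz",pos=s["ee_pos"],quat=s["orientation"],**c)
cv2.imwrite("pics/w1.png",cv2.resize(c["image"][:,:,::-1],None,fx=1.5,fy=1.5,interpolation=cv2.INTER_CUBIC)); print(s["q"],s["ee_pos"],s["orientation"],s["ft_force"])
E
```

```text
time: 0.57
ee_pos: [0.2874, -0.5833, 0.3341]
orientation: [0.874, 0.485, -0.0, 0.001]
ft_force: [-0.8, -0.2, -0.1]
grip_width: 0.0848
finger_force: 0.0
time: 0.98
ee_pos: [0.3952, -0.423, 0.333]
orientation: [0.848, 0.53, -0.0, -0.0]
ft_force: [1.4, -0.3, 1.0]
grip_width: 0.0846
finger_force: 0.0
time: 1.4
ee_pos: [0.488, -0.2794, 0.3336]
orientation: [0.844, 0.536, 0.003, -0.001]
ft_force: [0.6, 1.3, -0.3]
grip_width: 0.0849
finger_force: 0.0
time: 1.57
ee_pos: [0.4823, -0.29, 0.333]
orientation: [0.848, 0.53, -0.001, 0.0]
ft_force: [-0.2, -0.6, -0.2]
grip_width: 0.0849
finger_force: 0.0
[ 0.83527515  0.12781241 -0.3779266   1.5340011   0.04809539  1.48932912
  0.00341834] [ 0.48234933 -0.28998387  0.33303401] [ 8.47783817e-01  5.30341716e-01 -5.13997258e-04  8.74029355e-06] [-0.23766759 -0.55806381 -0.23818785]
```

View pics/w1.png

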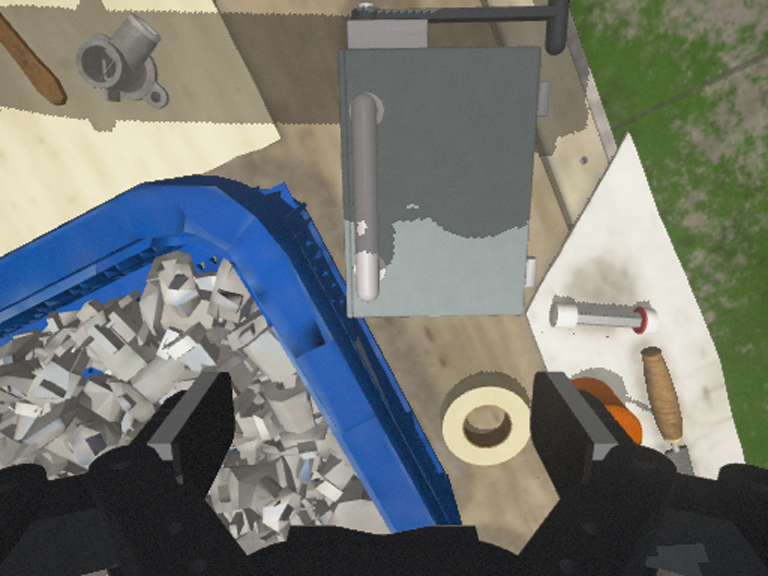

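```bash
cat >> h.py <<'E'
from scipy.spatial.transform import Rotation
def wrist(f):
    d=dict(np.load(f)); T=np.eye(4); T[:3,:3]=Rotation.from_quat(d["quat"]).as_matrix(); T[:3,3]=d["pos"]
    d["world_from_camera"]=T@d["mount"]; return d
E
python3 - <<'E'
from h import *
c=wrist("pics/w1.npz")
P=np.array([(52.5,77),(52.5,-77),(-54.5,-77),(-54.5,77)])/1e3
W=np.array([ray(c,np.array(p)/1.5,.156) for p in((540,47),(524,315),(348,317),(341,50))])
y,R,o=rigid(P,W); print(y,o,((W-P@R.T-o)*1e3).round(1).tolist())
hl=ray(c,(365/1.5,97/1.5),.201); hr=ray(c,(369/1.5,297/1.5),.201)
print("handle",hl,hr,(hl+hr)/2, "yaw",np.arctan2(*(hl-hr)[::-1])-np.pi/2, "expect",o+R@[-.0425,0], "binframe",[(R.T@(h-o)*1e3).round(1) for h in(hl,hr)])
H=(hl+hr)/2
Rt=Rotation.from_quat(c["quat"]).as_matrix(); print("tool yaw y",np.arctan2(Rt[1,1],Rt[0,1]))
print("delta tool mm",(Rt.T@np.r_[H-c["pos"][:2],.201-c["pos"][2]]*1e3).round(1))
E
```

```text
-0.43949561097154266 [ 0.52973086 -0.26756507] [[-0.4, -0.6], [1.5, -0.1], [-0.8, 1.3], [-0.3, -0.6]]
handle [ 0.51381349 -0.20547414] [ 0.4718176  -0.29428802] [ 0.49281554 -0.24988108] yaw -0.441694904830334 expect [ 0.49126979 -0.24948204] binframe [array([-40.8,  49.4]), array([-41. , -48.8])]
tool yaw y -0.4527892271440515
delta tool mm [ 40.8  -8.1 132. ]
```

```bash
python3 -m crank '28 21 -5 0 -0.013;28 20 -4 0 0;28 0 0 25 0;28 0 0 25 0;28 0 0 20 0'; python3 -m crank '28 0 0 0 0;28 0 0 0 0'
python3 - <<'E'
from cell import manip, imaging
import cv2, numpy as np
from h import *
s=manip.observe(); c=imaging.capture("wrist"); np.savez("pics/w2.npz",pos=s["ee_pos"],quat=s["orientation"],**c)
cv2.imwrite("pics/w2.png",c["image"][:,:,::-1])
Rt=Rotation.from_quat(s["orientation"]).as_matrix()
print("to handle",(Rt.T@(np.array([.492,-.2497,.204])-s["ee_pos"])*1e3).round(1),np.arctan2(Rt[1,1],Rt[0,1]))
E
```

```text
time: 2.03
ee_pos: [0.4914, -0.2494, 0.2619]
orientation: [0.845, 0.535, -0.0, -0.0]
ft_force: [0.3, -0.6, 0.1]
grip_width: 0.0282
finger_force: 0.0
time: 2.2
ee_pos: [0.4912, -0.2495, 0.2626]
orientation: [0.845, 0.535, -0.001, -0.001]
ft_force: [0.4, 0.4, 0.6]
grip_width: 0.0279
finger_force: 0.0
to handle [ 0.2  0.9 58.6] -0.4420638381160746
```

View pics/w2.png

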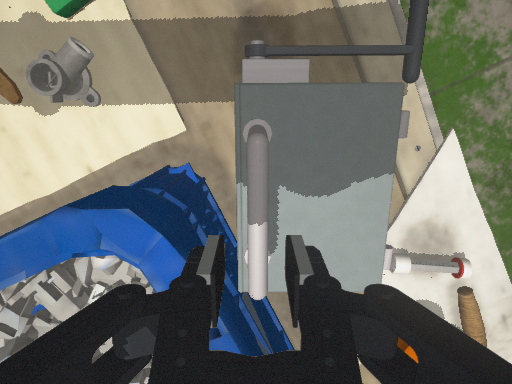

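```bash
python3 -m crank '28 0 0 20 0;28 0 1 20 0;28 0 0 18 0;28 0 0 0 0;28 0 0 0 0'; python3 -m crank '5 0 0 0 0;5 0 0 0 0;5 0 0 0 0;5 0 0 0 0;5 0 0 0 0' 40;  python3 -m crank '5 0 0 0 0;5 0 0 0 0'
python3 - <<'E'
from h import *
# arc waypoints: shifts in (tool y = bin x, z) mm
r=np.hypot(95,51);a0=np.arctan2(51,95)
th=np.arange(0,1.701,.1); y=-r*np.cos(a0+th); z=-r*np.sin(a0+th)
print(np.c_[th[1:],np.diff(y),np.diff(z)].round(1).tolist())
E
```

```text
time: 2.67
ee_pos: [0.4934, -0.2497, 0.2063]
orientation: [0.845, 0.535, 0.0, 0.0]
ft_force: [-0.5, -0.9, 0.5]
grip_width: 0.028
finger_force: 0.0
time: 3.08
ee_pos: [0.493, -0.2493, 0.2076]
orientation: [0.844, 0.536, -0.0, 0.0]
ft_force: [-3.9, 1.8, 5.5]
grip_width: 0.0107
finger_force: 39.2
time: 3.25
ee_pos: [0.493, -0.2493, 0.2076]
orientation: [0.844, 0.536, -0.0, 0.0]
ft_force: [-4.7, 2.0, 7.4]
grip_width: 0.0104
finger_force: 39.2
[[0.1, 5.6, -9.2], [0.2, 6.5, -8.6], [0.3, 7.3, -7.9], [0.4, 8.0, -7.2], [0.5, 8.7, -6.3], [0.6, 9.3, -5.4], [0.7, 9.8, -4.5], [0.8, 10.2, -3.5], [0.9, 10.5, -2.4], [1.0, 10.7, -1.4], [1.1, 10.8, -0.3], [1.2, 10.8, 0.8], [1.3, 10.6, 1.8], [1.4, 10.4, 2.9], [1.5, 10.0, 3.9], [1.6, 9.6, 4.9], [1.7, 9.1, 5.8]]
```

```bash
python3 -m crank '5 0 5.6 -9.2 0;5 0 6.5 -8.6 0;5 0 7.3 -7.9 0;5 0 8 -7.2 0;5 0 0 0 0';python3 -m crank '5 0 0 0 0'
```

```text
time: 3.67
ee_pos: [0.5167, -0.2604, 0.2414]
orientation: [0.844, 0.536, -0.002, -0.002]
ft_force: [-12.3, 5.6, 9.1]
grip_width: 0.0104
finger_force: 39.7
time: 3.75
ee_pos: [0.516, -0.26, 0.2407]
orientation: [0.844, 0.536, -0.002, -0.002]
ft_force: [-12.4, 5.2, 9.1]
grip_width: 0.0103
finger_force: 39.8
```

```bash
python3 -m crank '5 0 7.7 -6.3 0;5 0 9.3 -5.4 0;5 0 9.8 -4.5 0;5 0 10.2 -3.5 0;5 0 0 0 0';python3 -m crank '5 0 10.5 -2.4 0;5 0 10.7 -1.4 0;5 0 10.8 -0.3 0;5 0 10.8 0.8 0;5 0 0 0 0'
```

```text
time: 4.17
ee_pos: [0.5531, -0.2774, 0.2622]
orientation: [0.844, 0.536, 0.001, 0.002]
ft_force: [-5.6, 1.7, 11.6]
grip_width: 0.01
finger_force: 41.1
time: 4.58
ee_pos: [0.5925, -0.296, 0.2637]
orientation: [0.844, 0.536, 0.001, 0.002]
ft_force: [-1.6, 0.7, 4.0]
grip_width: 0.0101
finger_force: 41.9
```

```bash
python3 -m crank '5 0 10.6 1.8 0;5 0 10.4 2.9 0;5 0 10 3.9 0;5 0 5 2.4 0;5 0 0 0 0';python3 -m crank '5 0 4.6 2.5 0;5 0 3 1.8 0;5 0 3 1.8 0;5 0 2 1 0;5 0 0 0 0'
python3 - <<'E'
from h import *
from cell import manip
s=manip.observe(); d=np.array(s["ee_pos"])-[.4917,-.2494,.204]; y=-.4415
dx=d[0]*np.cos(y)+d[1]*np.sin(y); print("theta",np.arctan2(51+d[2]*1e3,95-dx*1e3)-np.arctan2(51,95),dx,d[2],s["ft_force"])
E
```

```text
time: 5.0
ee_pos: [0.6249, -0.3112, 0.2511]
orientation: [0.844, 0.536, 0.001, 0.002]
ft_force: [1.8, -1.5, 4.0]
grip_width: 0.0104
finger_force: 42.8
time: 5.42
ee_pos: [0.635, -0.316, 0.2435]
orientation: [0.844, 0.536, 0.001, 0.001]
ft_force: [2.9, -1.2, 3.9]
grip_width: 0.0107
finger_force: 43.4
theta 1.6862574926848282 0.15800338993685958 0.039500897362097304 [ 2.86325105 -1.15789983  3.91312504]
```

```bash
python3 -m crank '5 0 2 1.2 0;5 0 2 1.2 0;5 0 0 0 0'; python3 -m crank '14 0 0 0 0;20 0 0 0 0;26 0 0 0 0;26 0 0 0 0'
python3 - <<'E'
from cell import imaging
import cv2
c=imaging.capture("side"); cv2.imwrite("pics/s3.png",cv2.resize(c["image"][80:290,160:400,::-1],None,fx=3,fy=2.8))
E
```

```text
time: 5.67
ee_pos: [0.6359, -0.3164, 0.2428]
orientation: [0.844, 0.536, -0.001, -0.002]
ft_force: [-8.0, 2.8, 13.5]
grip_width: 0.01
finger_force: 44.3
time: 6.0
ee_pos: [0.6374, -0.3173, 0.2395]
orientation: [0.844, 0.536, -0.0, -0.001]
ft_force: [0.1, 0.4, 0.3]
grip_width: 0.0264
finger_force: 0.0
```

View pics/s3.png

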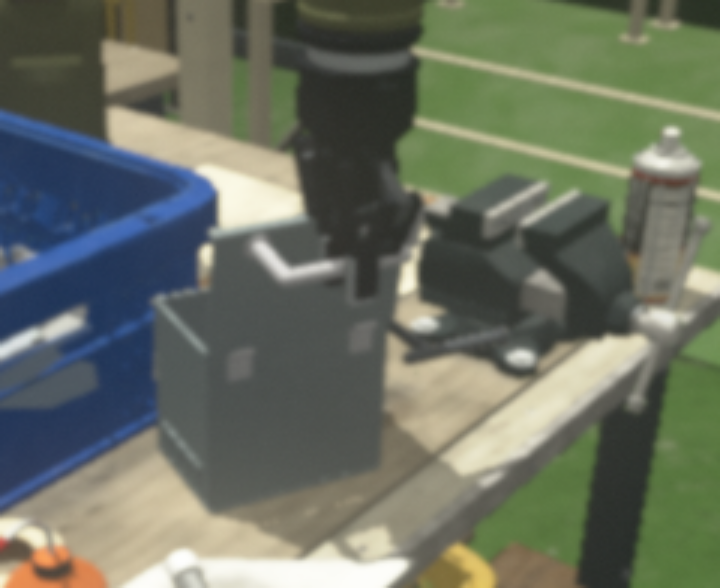

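```bash
python3 -m crank '26 0 0 -20 0;26 0 0 -30 0;26 0 0 -30 0;26 30 -8 0 0;26 40 -13 0 0';python3 -m crank '26 40 -13 0 0;26 37 -13 0 0;36 0 0 30 0;36 0 0 30 0;36 0 0 0 0';python3 -m crank '36 0 0 0 0;36 0 0 0 0'
python3 - <<'E'
from cell import manip, imaging
import cv2, numpy as np
s=manip.observe(); c=imaging.capture("wrist"); np.savez("pics/w4.npz",pos=s["ee_pos"],quat=s["orientation"],**c)
cv2.imwrite("pics/w4.png",cv2.resize(c["image"][:,:,::-1],None,fx=1.5,fy=1.5))
E
```

```text
time: 6.47
ee_pos: [0.6483, -0.2508, 0.3224]
orientation: [0.847, 0.532, 0.0, 0.003]
ft_force: [1.1, 1.7, -0.4]
grip_width: 0.026
finger_force: 0.0
time: 6.88
ee_pos: [0.6548, -0.1636, 0.2539]
orientation: [0.844, 0.537, -0.004, -0.004]
ft_force: [-0.3, 0.2, -2.0]
grip_width: 0.036
finger_force: 0.0
time: 7.05
ee_pos: [0.6582, -0.166, 0.2619]
orientation: [0.845, 0.535, 0.0, 0.0]
ft_force: [-0.8, -0.7, 0.1]
grip_width: 0.0365
finger_force: 0.0
```

View pics/w4.png

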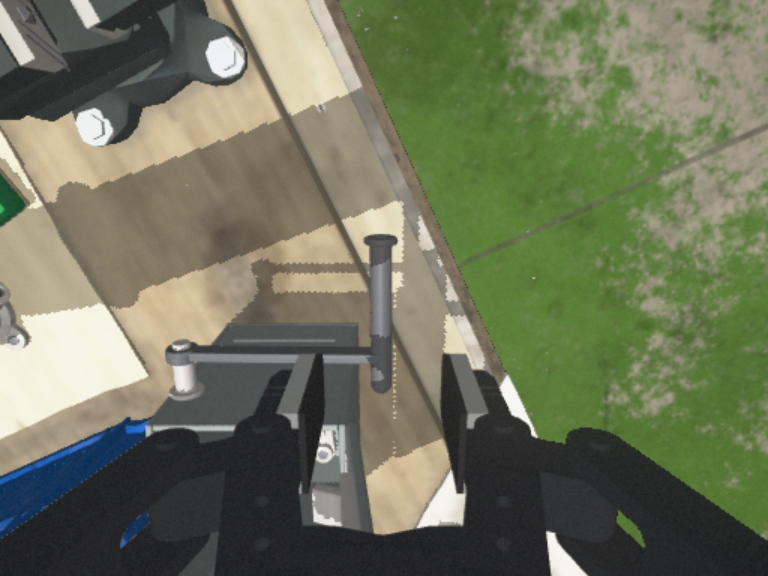

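Run:
```python
from h import *
c=wrist("pics/w4.npz"); Rt=Rotation.from_quat(c["quat"]).as_matrix()
o=np.array([.5297,-.2676]);y=-.4395;R=np.array([[np.cos(y),-np.sin(y)],[np.sin(y),np.cos(y)]])
for p in((380,240),(381,388),(381,355),(178,350)):
    w=ray(c,(p[0]/1.5,p[1]/1.5),.115); print(p,w,"bin",(R.T@(w-o)*1e3).round(1),"tool",(Rt.T@np.r_[w-c["pos"][:2],.112-c["pos"][2]]*1e3).round(1)-[0,0,6])
w=o+R@[.071,.148];print("nominal tool",(Rt.T@np.r_[w-c["pos"][:2],.118-c["pos"][2]]*1e3).round(1))
```

```text
(380, 240) [ 0.66483126 -0.1481856 ] bin [ 71.5 165.6] tool [ 18.9  -1.7 143.9]
(381, 388) [ 0.62765852 -0.22786902] bin [71.7 77.6] tool [-69.   -1.3 143.9]
(381, 355) [ 0.63664207 -0.20891412] bin [71.8 98.6] tool [-48.   -1.3 143.9]
(178, 350) [ 0.53333462 -0.15642181] bin [-44.  102.2] tool [ -44.7 -117.1  143.8]
nominal tool [  1.4  -2.2 143.9]
```

```bash
python3 -m crank '36 1 -2 40 0;36 0 0 40 0;36 0 0 40 0;36 0 0 24 0;36 0 0 0 0';python3 -m crank '5 0 0 0 0;5 0 0 0 0;5 0 0 0 0;5 0 0 0 0;5 0 0 0 0' 40
python3 - <<'E'
import numpy as np
th=np.linspace(0,1.168,13);print(np.c_[th[1:],np.diff(113.5*np.cos(th)),-np.diff(113.5*np.sin(th))].round(2).tolist())
E
```

```text
time: 7.52
ee_pos: [0.6534, -0.1637, 0.1118]
orientation: [0.845, 0.535, -0.003, -0.003]
ft_force: [-1.6, -0.5, -0.5]
grip_width: 0.0362
finger_force: 0.0
time: 7.93
ee_pos: [0.6584, -0.1638, 0.1194]
orientation: [0.844, 0.536, 0.002, 0.002]
ft_force: [4.0, -1.0, 1.0]
grip_width: 0.0106
finger_force: 39.1
[[0.1, -0.54, -11.03], [0.19, -1.61, -10.93], [0.29, -2.66, -10.72], [0.39, -3.69, -10.41], [0.49, -4.68, -10.0], [0.58, -5.63, -9.5], [0.68, -6.53, -8.91], [0.78, -7.36, -8.23], [0.88, -8.13, -7.47], [0.97, -8.82, -6.65], [1.07, -9.42, -5.76], [1.17, -9.94, -4.82]]
```

```bash
python3 -m crank '5 0 -0.5 -11 0;5 0 -1.6 -10.9 0;5 0 -2.7 -10.7 0;5 0 -3.7 -10.4 0;5 0 0 0 0';python3 -m crank '5 0 -4.7 -10 0;5 0 -5.6 -9.5 0;5 0 -6.5 -8.9 0;5 0 -7.4 -8.2 0;5 0 0 0 0'; python3 -m crank '5 0 -8.1 -7.5 0;5 0 -8.8 -6.6 0;5 0 -9.4 -5.8 0;5 0 -6 -3 0;5 0 0 0 0'; python3 -m crank '5 0 -4 -1.8 0;5 0 -1.5 -0.7 0;5 0 0 0 0'
```

```text
time: 8.35
ee_pos: [0.6502, -0.1599, 0.1631]
orientation: [0.844, 0.536, 0.002, 0.002]
ft_force: [4.0, -1.3, 0.8]
grip_width: 0.0106
finger_force: 39.6
time: 8.77
ee_pos: [0.629, -0.1499, 0.2001]
orientation: [0.844, 0.536, 0.003, 0.003]
ft_force: [7.8, -1.5, 5.9]
grip_width: 0.0106
finger_force: 40.4
time: 9.18
ee_pos: [0.6013, -0.1368, 0.224]
orientation: [0.844, 0.536, 0.004, 0.005]
ft_force: [7.1, -1.7, 12.6]
grip_width: 0.0104
finger_force: 40.1
time: 9.43
ee_pos: [0.5971, -0.1348, 0.2265]
orientation: [0.845, 0.535, 0.004, 0.005]
ft_force: [7.0, -3.3, 13.6]
grip_width: 0.0101
finger_force: 39.9
```

```bash
python3 -m crank '5 0 -1.5 1 0;5 0 -1.5 1 0;5 0 0 0 0'; python3 -m crank '5 0 -2 0 0;5 0 0 0 0';python3 -m crank '5 0 -2 0 0;5 0 0 0 0'
```

```text
time: 9.68
ee_pos: [0.5967, -0.1345, 0.2265]
orientation: [0.845, 0.535, 0.007, 0.008]
ft_force: [9.6, -5.1, 17.6]
grip_width: 0.0103
finger_force: 40.4
time: 9.85
ee_pos: [0.5957, -0.134, 0.2269]
orientation: [0.845, 0.535, 0.007, 0.009]
ft_force: [12.0, -5.5, 17.9]
grip_width: 0.0105
finger_force: 40.6
time: 10.02
ee_pos: [0.5954, -0.1339, 0.2271]
orientation: [0.845, 0.535, 0.009, 0.01]
ft_force: [16.0, -6.8, 14.8]
grip_width: 0.0104
finger_force: 40.4
```

```bash
python3 -m crank '5 0 -2 -1.5 0;5 0 0 0 0'; python3 -m crank '5 0 -2 -1 0;5 0 0 0 0;5 0 0 0 0'
python3 - <<'E'
from cell import imaging
import numpy as np
c=imaging.capture("top"); np.savez("pics/t5.npz",**c); c=imaging.capture("side"); np.savez("pics/s5.npz",**c)
E
```

```text
time: 10.18
ee_pos: [0.5949, -0.1338, 0.2276]
orientation: [0.845, 0.535, 0.01, 0.011]
ft_force: [24.1, -8.9, 8.1]
grip_width: 0.0102
finger_force: 40.0
time: 10.43
ee_pos: [0.5946, -0.1337, 0.2278]
orientation: [0.845, 0.535, 0.011, 0.012]
ft_force: [28.9, -10.9, 2.1]
grip_width: 0.0102
finger_force: 39.5
```

```bash
python3 -m crank '12 0 2 0 0;25 0 2 0 0;40 0 0 0 0;40 0 0 0 0;40 0 0 0 0'; python3 -m crank '40 0 0 -15 0;40 0 0 -35 0;40 0 0 -40 0;40 0 0 0 0;40 0 0 0 0'
python3 - <<'E'
from cell import manip, imaging
import cv2, numpy as np
s=manip.observe(); c=imaging.capture("wrist"); np.savez("pics/w6.npz",pos=s["ee_pos"],quat=s["orientation"],**c)
print(s["ee_pos"],s["q"])
cv2.imwrite("pics/w6.png",cv2.resize(c["image"][:,:,::-1],None,fx=1.5,fy=1.5))
E
```

```text
time: 10.95
ee_pos: [0.5848, -0.1296, 0.2207]
orientation: [0.844, 0.536, -0.001, -0.002]
ft_force: [-0.8, -0.0, 0.3]
grip_width: 0.0397
finger_force: 0.0
time: 11.37
ee_pos: [0.5868, -0.1297, 0.3144]
orientation: [0.844, 0.536, 0.001, 0.001]
ft_force: [0.3, -0.7, 0.5]
grip_width: 0.04
finger_force: 0.0
[ 0.58680797 -0.12973612  0.31436269] [ 0.57076957  0.22368036 -0.4735611   1.47365144  0.102468    1.46550713
 -0.34247751]
```

View pics/w6.png

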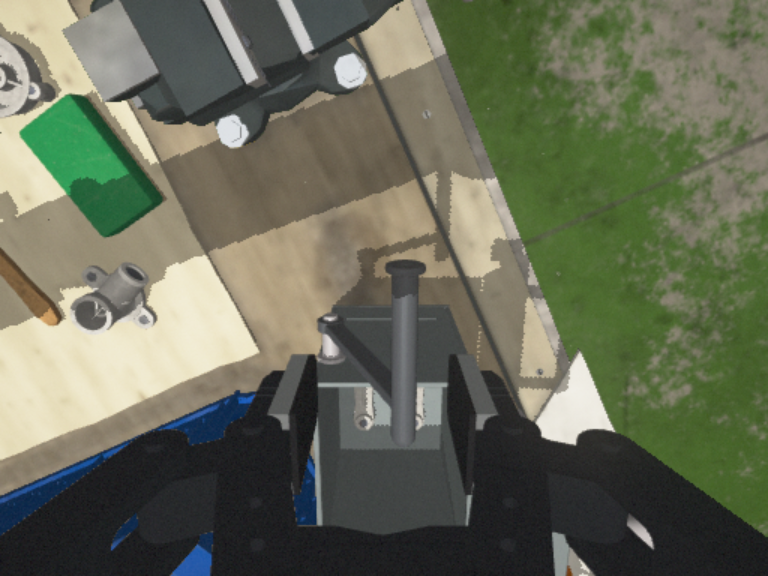

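Run:
```python
from h import *
c=wrist("pics/w6.npz"); Rt=Rotation.from_quat(c["quat"]).as_matrix()
o=np.array([.5297,-.2676]);y=-.4395;R=np.array([[np.cos(y),-np.sin(y)],[np.sin(y),np.cos(y)]])
for p in((405,268),(404,440)): print((R.T@(ray(c,(p[0]/1.5,p[1]/1.5),.2194)-o)*1e3).round(1))
print("to handle",(Rt.T@(np.array([.635,-.3165,.2405])-c["pos"])*1e3).round(1))
```

```text
[  2.7 166. ]
[ 3.2 79.5]
to handle [-148.6  122.8   74.2]
```

```bash
python3 -m crank '26 -30 25 0 0;26 -30 25 0 0;26 -30 25 0 0;26 -30 25 0 0;26 -28.6 22.8 0 0'; python3 -m crank '26 0 0 10 0;26 0 0 0 0;26 0 0 0 0'
python3 - <<'E'
from h import *
from cell import manip
s=manip.observe();Rt=Rotation.from_quat(s["orientation"]).as_matrix()
print("to handle",(Rt.T@(np.array([.635,-.3165,.2405])-s["ee_pos"])*1e3).round(1))
E
```

```text
time: 11.83
ee_pos: [0.6331, -0.3188, 0.3094]
orientation: [0.844, 0.536, -0.002, -0.002]
ft_force: [0.2, 0.5, 0.4]
grip_width: 0.0258
finger_force: 0.0
time: 12.08
ee_pos: [0.6331, -0.3158, 0.2992]
orientation: [0.844, 0.536, -0.001, -0.003]
ft_force: [-0.7, 0.8, -0.1]
grip_width: 0.0261
finger_force: 0.0
to handle [ 0.1  2.3 58.7]
```

```bash
python3 -m crank '26 0 2 20 0;26 0 0 20 0;26 0 0 18 0;26 0 0 0 0;26 0 0 0 0'; python3 -m crank '5 0 0 0 0;5 0 0 0 0;5 0 0 0 0;5 0 0 0 0;5 0 0 0 0' 40
```

```text
time: 12.5
ee_pos: [0.6355, -0.3157, 0.2437]
orientation: [0.844, 0.537, -0.0, -0.001]
ft_force: [-1.2, 0.3, -0.3]
grip_width: 0.026
finger_force: 0.0
time: 12.92
ee_pos: [0.6359, -0.3165, 0.2461]
orientation: [0.844, 0.536, 0.0, -0.0]
ft_force: [-4.9, 3.9, 3.8]
grip_width: 0.0104
finger_force: 39.3
```

```bash
python3 -m crank '5 0 -9.1 -5.8 0;5 0 -9.6 -4.9 0;5 0 -10 -3.9 0;5 0 0 0 0'; python3 -m crank '5 0 -5.2 -1.6 0;5 0 -5.2 -1.3 0;5 0 -5.3 -1 0;5 0 -5.3 -0.8 0;5 0 0 0 0'
```

```text
time: 13.25
ee_pos: [0.61, -0.3045, 0.2621]
orientation: [0.844, 0.536, 0.002, 0.002]
ft_force: [5.8, 2.3, 4.8]
grip_width: 0.01
finger_force: 41.2
time: 13.67
ee_pos: [0.5915, -0.2958, 0.2661]
orientation: [0.844, 0.536, 0.001, 0.001]
ft_force: [2.9, 2.8, 7.1]
grip_width: 0.0101
finger_force: 42.2
```

```bash
python3 -m crank '5 0 -2.5 -0.3 0;5 0 -2.5 -0.2 0;5 0 -2 -0.1 0;5 0 -2 0 0;5 0 0 0 0'; python3 -m crank '5 0 -1 0 0;5 0 -1 0 0;5 0 -1 0 0;5 0 0 0 0'; python3 -m crank '5 0 -1 0 0;5 0 -1 0 0;5 0 0 0 0'
```

```text
time: 14.08
ee_pos: [0.5838, -0.2922, 0.2666]
orientation: [0.844, 0.536, 0.001, 0.002]
ft_force: [4.0, 2.7, 8.7]
grip_width: 0.0102
finger_force: 42.6
time: 14.42
ee_pos: [0.5816, -0.2912, 0.2666]
orientation: [0.844, 0.536, 0.002, 0.002]
ft_force: [4.0, 2.6, 7.7]
grip_width: 0.0104
finger_force: 42.5
time: 14.67
ee_pos: [0.5792, -0.29, 0.2664]
orientation: [0.844, 0.536, 0.001, 0.001]
ft_force: [2.9, 2.5, 8.5]
grip_width: 0.0102
finger_force: 42.8
```

```bash
python3 -m crank '5 0 -1 0 0;5 0 -1 0 0;5 0 0 0 0'; python3 -m crank '5 0 -1 0 0;5 0 -1 0 0;5 0 0 0 0'
```

```text
time: 14.92
ee_pos: [0.5788, -0.2899, 0.2664]
orientation: [0.844, 0.536, 0.002, 0.003]
ft_force: [7.8, -0.0, 5.2]
grip_width: 0.0104
finger_force: 42.7
time: 15.17
ee_pos: [0.5785, -0.2898, 0.2665]
orientation: [0.844, 0.536, 0.004, 0.004]
ft_force: [12.1, -1.0, 3.3]
grip_width: 0.0103
finger_force: 42.5
```

Run:
```python
from cell import imaging
import numpy as np,cv2
c=imaging.capture("side"); cv2.imwrite("pics/s7.png",cv2.resize(c["image"][100:240,190:310,::-1],None,fx=4.2,fy=4.2,interpolation=cv2.INTER_CUBIC))
```

```text
(no output)
```

View pics/s7.png

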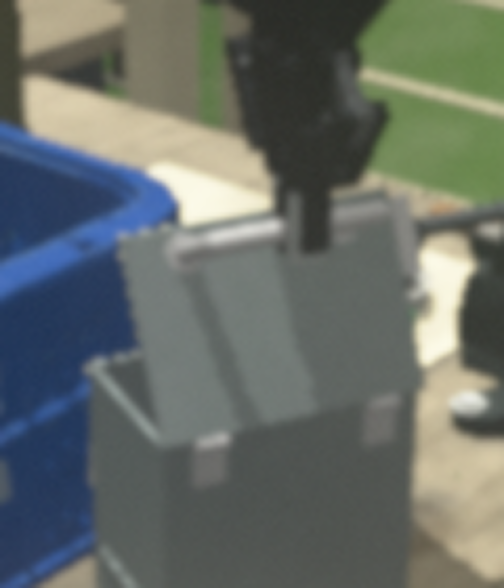

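```bash
python3 -m crank '5 0 1.5 0 0;11 0 0 0 0;14 0 0 0 0;16 0 0 0 0;16 0 0 0 0'; python3 -m crank '16 0 0 0 0;16 0 0 0 0;26 0 0 0 0;26 0 0 0 0;26 0 0 0 0'
python3 - <<'E'
from cell import imaging,manip
import numpy as np,cv2
s=manip.observe()
c=imaging.capture("wrist"); np.savez("pics/w8.npz",pos=s["ee_pos"],quat=s["orientation"],**c)
cv2.imwrite("pics/w8.png",cv2.resize(c["image"][:,:,::-1],None,fx=1.5,fy=1.5))
E
```

```text
time: 15.63
ee_pos: [0.5762, -0.2904, 0.2646]
orientation: [0.845, 0.536, 0.0, 0.001]
ft_force: [5.8, -0.4, 4.3]
grip_width: 0.0161
finger_force: 2.4
time: 16.05
ee_pos: [0.5743, -0.2898, 0.2628]
orientation: [0.845, 0.535, -0.001, -0.001]
ft_force: [-0.6, 0.7, -0.4]
grip_width: 0.026
finger_force: 0.0
```

View pics/w8.png

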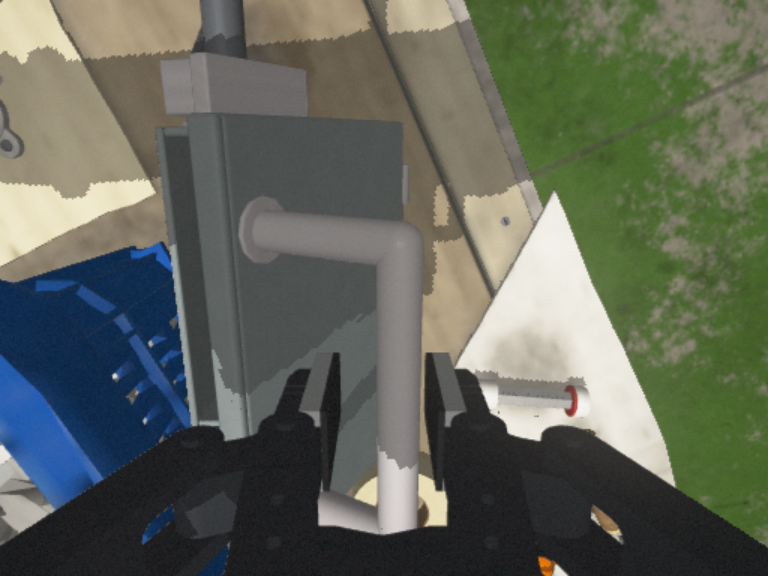

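```bash
python3 -m crank '26 0 2 0 0;26 0 0 0 0;26 0 0 -8 0;26 0 0 -12 0;26 0 0 0 0'; python3 -m crank '26 0 0 -20 0;26 0 0 -30 0;26 0 0 -30 0;26 0 0 -30 0;26 0 0 0 0';python3 -m crank '26 0 0 0 0;26 0 0 0 0'
python3 - <<'E'
from cell import imaging,manip
import numpy as np,cv2
from h import *
s=manip.observe()
c=imaging.capture("wrist"); np.savez("pics/w9.npz",pos=s["ee_pos"],quat=s["orientation"],**c)
t=imaging.capture("side")["image"][110:240,180:320]
w=c["image"]
im=np.hstack([cv2.resize(w,(427,320)),cv2.resize(t,(345,320),interpolation=cv2.INTER_CUBIC)])
cv2.imwrite("pics/w9.png",im[:,:,::-1])
E
```

```text
time: 16.52
ee_pos: [0.5789, -0.2909, 0.2877]
orientation: [0.844, 0.536, 0.001, 0.002]
ft_force: [1.2, -0.3, 0.9]
grip_width: 0.026
finger_force: 0.0
time: 16.93
ee_pos: [0.5795, -0.2908, 0.4023]
orientation: [0.844, 0.536, 0.003, 0.005]
ft_force: [0.4, 0.6, 0.6]
grip_width: 0.0259
finger_force: 0.0
time: 17.1
ee_pos: [0.5778, -0.2904, 0.3941]
orientation: [0.844, 0.536, 0.0, 0.0]
ft_force: [-0.4, -0.5, -0.8]
grip_width: 0.0261
finger_force: 0.0
```

View pics/w9.png

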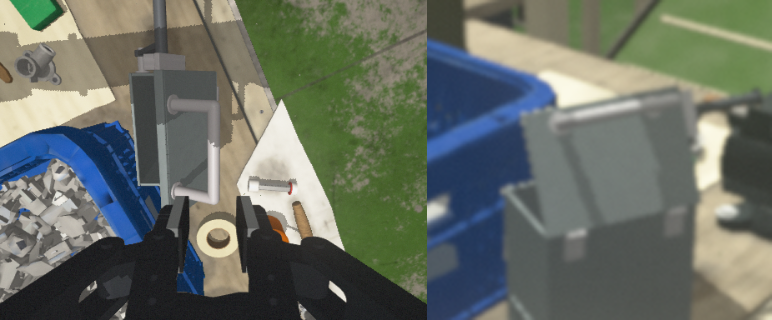

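The wrist and side views show the lid propped on the raised stay. The pin is in the catch at about (162,55), and the gripper is clear above it. The gauge and the tape roll are where they were.

```bash
python3 -c "
from cell import ticket
print(ticket.finish_job())"
```

```text
the job is handed in; nothing more can be done
None
```

The job is handed in at about 17 s: I lifted the lid back to its stop, swung the stay up to its stop, and lowered the lid gently onto the stay's pin, where it stayed propped with the gripper clear; no verdict came back.

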